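Collapse the flat-topped telescopic work support

ROBOT

A 6-joint arm with a two-finger parallel gripper is mounted at the origin on a cart in front of the work surface, level with it; the furniture and walls round the work are solid. World frame = base frame: x ahead of the robot, y to its left, z up, the work surface at z = 0. Lengths are in m, angles in rad, forces in N, time in s.
With the tool pointing down it reaches from about 0.3 to 0.75 m from the base axis. Payload 8.5 kg.
Tool frame: the origin (TCP) lies on the mounting face of the last link; the fingertips stand 166 mm ahead of it and the grasp point (between the pads) lies 147 mm ahead of it; z points along the fingers, y is the direction in which the jaws open and shut (so a half turn about z gives the same grasp; the last joint's range is limited). The gripper opens to 88 mm and grips with 3 to 60 N. Pads are 18 mm wide; open, the fingers measure 123 mm over their backs; the gripper's body (75 mm by 187 mm) begins 45 mm behind the grasp point.
Start: joints at [1.079, 0.381, 1.297, -0, 1.464, -0.215], TCP at [0.15, 0.529, 0.405] pointing down, gripper open.
Joint ranges: [-3.11, 3.11], [-0.89, 2.33], [0.22, 2.48], [-1.42, 4.56], [0.17, 2.85], [-2.88, 2.88]. Speed limits (rad/s): [2.39, 2.39, 3.14, 3.14, 3.14, 3.14].

INTERFACE

Orientations are given as a unit quaternion [x, y, z, w].
In Python, from cell import ctrl, cams gives the robot as it stands.
- The arm moves only by the tool servo_tool, never from a script. Its argument "steps" is a list of rows, each a list of 2 entries, a list of its own where there are three numbers: the shift along the tool's x, y, z in units of 0.25 m (1.0 is 0.25 m), then the turn, a rotation vector about the tool's x, y, z in units of 2 rad (1.0 is 2 rad). In form: [[[x, y, z], [wx, wy, wz]], ...]. A call has 1 to 10 rows; each row shifts and turns the commanded pose from where the row before left it, along the tool's axes as they then stand; what a row does not reach is not made up. A row lasts 1/10 s, in which the tool goes at most 50 mm and 8.59 degrees, less where a joint would pass 70% of its speed; a pose out of reach is approached as far as the arm can. A call with a number of a shift or a turn outside -1 to 1 is refused whole. A call with a gripper value outside its range is refused whole. "gripper" is the opening, from 0 (shut) to 1 (fully open), set as the call begins (left out, the last holds). The fingers move at their own pace and stop on an object; "grip_force" is the grip in N (left out, the last holds). Time passes only in rows, so rows that do not move let the fingers close. It gives the time, the measured TCP pose, the force and the opening at its end, in the units of the state.
- ctrl.state(): the state, without advancing time (a new reading comes with each control period).
- cams.snapshot(name): name is "scene" or "top" or "wrist"; returns a dict with "frame" (480x640x3 uint8, red, green, blue), "range_z" (480x640 float32, m along the optical axis (not along the pixel's ray), 0 where there is no reading), "K" (3x3 intrinsics, pixels), "R" (3x3) and "t" (3): a world point X has camera coordinates R X + t. Camera axes: x right, y down, z forward; pixel columns grow to the right and rows downward; lengths in m; the calibration is good to about 2 mm. A picture is of the moment at which its call begins.
- ctrl.finish_job(): hands the job in, once; it reports no verdict.
The state is a dict: "t": time; "joints": joint angles; "joint_vel": joint speeds; "joint_efforts": joint torques, N m; "ee_pos": TCP position; "tcp_rot": TCP orientation; "force": force on the tool from outside, world axes, zero at the start; "wrist_torque": the same for the moment, N m; "finger_gap": opening from 0.0 (shut) to 1.0 (fully open).
Only numpy, scipy, OpenCV 4.12 (cv2) and the standard library are available. Lean on these libraries where they do the work, as an engineer would, in place of code of your own. Each camera call takes 0.05 s, during which the arm holds its last target.

TASK

Two telescopic work supports stand extended on the bench. Push the one with the flat round top down until its tubes are fully home, the innermost tube first and then the middle one, and leave it standing upright. Leave the support with the V-shaped top as it is, extended and where it stands.

Things in the scene. Friction and masses are not known exactly. Their poses are not given: they have to be found in the camera images.
- flat_top (a point): Centre of the upper face of the flat round steel top (48 mm across, 6 mm thick) of the support to be collapsed; z points up along its tubes. It stands loose on a heavy (1.6 kg) grey round foot 110 mm across, with an upright outer tube 32 mm across that ends in a dark collar 90 mm above the bench. The face starts 70 to 100 mm above its collapsed height, which is 108 mm above the bench.
- flat_stand_inner (a joint): Inner tube of that support, 17 mm across, carrying the flat top: how far it stands out of its home in the middle tube, in m; 0 fully home (the top rests on the middle tube's collar), 0.06 fully out; starts at 0.035 to 0.05. Slides at about 3 N, stays where left; so a steady push straight down on the flat top sinks it first, then the middle tube.
- flat_stand_middle (a joint): Middle tube of that support, 25 mm across with a dark collar (33 mm across, 8 mm high) at its upper end: how far it stands out of its home in the outer tube, in m; 0 fully home (its collar rests on the outer tube's), 0.06 fully out; starts at 0.035 to 0.05. Slides at about 9 N and stays where left.
- vee_top (a point): On the axis, at the bottom of the V of the other support, to be left alone: the same foot and tubes, but topped by a V of two steel plates, 40 mm long and about 57 mm wide over all; z points up. The two supports stand at least 210 mm apart and may have changed places.

How it is judged:
On the way:
1. the inner tube is home while the middle tube still stands out (value of joint flat_stand_inner below 0.007 m and value of joint flat_stand_middle above 0.015 m), for 0.04 s.
At the end, for the whole second after the job is handed in: Both tubes of the flat-topped support are within 7 mm of fully home, it stands upright on the bench (within 10 degrees, its top below 130 mm), and the V-topped support's top is within 15 mm of where it was (value of joint each of flat_stand_inner, flat_stand_middle below 0.007 m and angle between flat_top's own z axis and vertical below 0.17 rad and height (world z) of flat_top below 0.13 m and distance of vee_top from where it was at the start of the episode below 0.015 m); the robot touches nothing.
It fails at once if the V-topped support is pushed down or shoved by more than 15 mm (distance of vee_top from where it was at the start of the episode above 0.015 m).
It also fails if it takes over 29 s, if anything falls off the work surface, if the arm or the gripper's body presses on something with over 40 N, if the wrist force passes 120 N, or if a joint passes its speed limit or range.

## Working session

There is one attempt and no reset: what is moved stays moved. The work goes in short steps, Python scripts to look and compute and a tool call to move; the robot and the scene stay as the last step left them, time stands still between calls to the robot, and variables do not carry over. Pictures are saved under pics/ and viewed, and the job is handed in when it is done.

Besides the shell and the picture viewer there is one more tool, called after ">>>" as name(argument=value, ...) on one line, values as JSON. servo_tool: Moves the arm, as the interface text tells. Shifts and turns lie within -1 to 1; 1 stands for 0.25 m of shift or 2 rad of turn. Its arguments: {"type":"object","properties":{"steps":{"type":"array","items":{"type":"array"}},"gripper":{"type":"number"},"grip_force":{"type":"number"}},"required":["steps"]}

```bash
mkdir -p pics
cat > h.py <<'E'
from cell import ctrl,cams
import numpy as np,cv2
def pts(s):
    z=s["range_z"];v,u=np.mgrid[:480,:640];K=s["K"]
    c=np.stack([(u-K[0,2])/K[0,0]*z,(v-K[1,2])/K[1,1]*z,z],-1)
    return (c-s["t"])@s["R"]
E
python3 - <<'E'
from h import *
st=ctrl.state();print({k:np.round(v,3) for k,v in st.items()})
for n in("scene","top"):
    s=cams.snapshot(n);cv2.imwrite(f"pics/{n}0.png",s["frame"][:,:,::-1]);np.savez(n+"0.npz",**s)
    print(n,np.round(-s["R"].T@s["t"],3))
E
```

```text
{'t': np.float64(0.0), 'joints': array([ 1.079,  0.381,  1.298, -0.   ,  1.464, -0.215]), 'joint_vel': array([ 0.   , -0.001,  0.002,  0.   ,  0.001,  0.   ]), 'joint_efforts': array([-1.0000e-03, -4.3794e+01, -2.2456e+01,  7.1000e-02,  3.5000e-02,
       -0.0000e+00]), 'ee_pos': array([0.15 , 0.529, 0.404]), 'tcp_rot': array([ 0.138,  0.99 , -0.001, -0.   ]), 'force': array([-0.574,  0.553,  0.26 ]), 'wrist_torque': array([ 0.016, -0.026, -0.001]), 'finger_gap': np.float64(0.999)}
scene [ 0.163 -0.435  0.864]
top [0.266 0.082 1.204]
```

View pics/scene0.png

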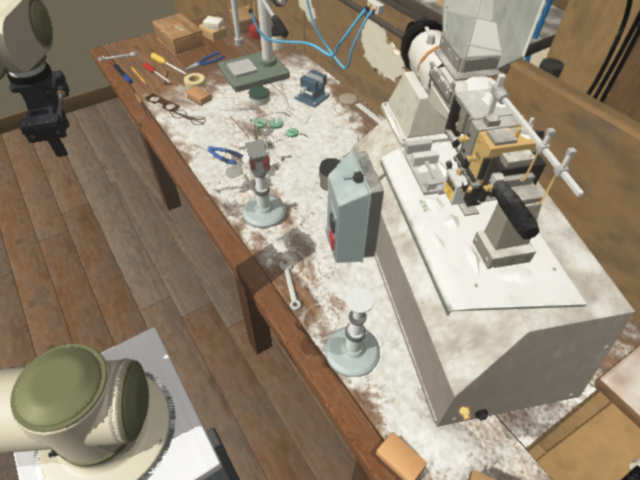

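View pics/top0.png

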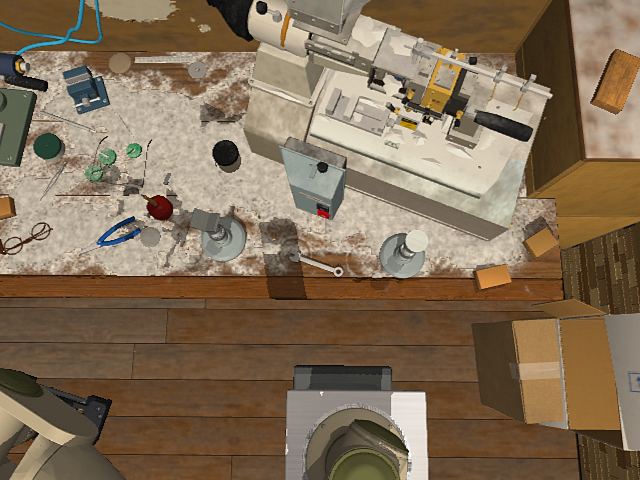

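The flat top is at scene (360,302) / top (415,240). The V top is at scene (257,150) / top (205,220). A large grey machine stands just behind the flat support.

Run:
```python
from h import *
for n in("scene","top"):
    s=dict(np.load(n+"0.npz"));P=pts(s);np.save(n+"P.npy",P)
    for name,b in {"scene":{"flat":(335,280,385,330),"V":(235,130,285,180)},"top":{"flat":(395,222,435,262),"V":(185,200,235,245)}}[n].items():
        p=P[b[1]:b[3],b[0]:b[2]].reshape(-1,3);z=p[:,2]
        print(n,name,"zmax",np.percentile(z[z<.3],[50,90,97,100]).round(4))
        m=(z>.165)&(z<.215);q=p[m];print(len(q),q.mean(0).round(4),q.min(0).round(4),q.max(0).round(4))
        if len(q)>20:
            print((q[:,:2].min(0)/2+q[:,:2].max(0)/2).round(4), np.median(q[:,2]).round(4))
# obstacles near flat
P=np.load("topP.npy").reshape(-1,3)
m=(P[:,2]>.05)&(P[:,0]>.25)&(P[:,0]<.8)&(P[:,1]>-.45)&(P[:,1]<.25)
P=P[m]
for x in np.arange(.3,.7,.04):
    print(round(x,2),[round(float(P[(abs(P[:,0]-x)<.02)&(abs(P[:,1]-y)<.025)][:,2].max(initial=0)),2) for y in np.arange(-.4,.21,.05)])
```

```text
scene flat zmax [0.0063 0.1924 0.1935 0.1953]
553 [ 0.4645 -0.1168  0.1921] [ 0.4419 -0.1398  0.1867] [ 0.4893 -0.0914  0.1953]
[ 0.4656 -0.1156] 0.1922
scene V zmax [0.0023 0.1926 0.205  0.2095]
388 [0.5033 0.3215 0.1952] [0.4786 0.2875 0.165 ] [0.5285 0.3486 0.2095]
[0.5035 0.3181] 0.1969
top flat zmax [0.0176 0.1936 0.1953 0.2004]
416 [ 0.4656 -0.1139  0.193 ] [ 0.4431 -0.1369  0.1869] [ 0.4901 -0.091   0.2004]
[ 0.4666 -0.114 ] 0.1931
top V zmax [0.0153 0.2015 0.2079 0.2133]
527 [0.5037 0.3206 0.1988] [0.4795 0.2887 0.1826] [0.5273 0.3497 0.2133]
[0.5034 0.3192] 0.1992
0.3 [0.0, 0.0, 0.0, 0.0, 0.0, 0.0, 0.0, 0.0, 0.0, 0.0, 0.0, 0.0, 0.0]
0.34 [0.0, 0.0, 0.0, 0.0, 0.0, 0.0, 0.0, 0.0, 0.0, 0.0, 0.0, 0.0, 0.0]
0.38 [0.0, 0.0, 0.0, 0.0, 0.0, 0.0, 0.0, 0.0, 0.0, 0.0, 0.0, 0.0, 0.0]
0.42 [0.0, 0.0, 0.0, 0.0, 0.0, 0.0, 0.0, 0.0, 0.0, 0.0, 0.0, 0.0, 0.0]
0.46 [0.0, 0.0, 0.0, 0.0, 0.0, 0.2, 0.2, 0.0, 0.0, 0.0, 0.0, 0.0, 0.0]
0.5 [0.0, 0.1, 0.17, 0.16, 0.0, 0.2, 0.2, 0.0, 0.0, 0.0, 0.0, 0.0, 0.0]
0.54 [0.0, 0.1, 0.22, 0.27, 0.26, 0.16, 0.0, 0.0, 0.0, 0.24, 0.23, 0.0, 0.0]
0.58 [0.0, 0.0, 0.25, 0.44, 0.42, 0.28, 0.26, 0.16, 0.0, 0.27, 0.27, 0.24, 0.0]
0.62 [0.3, 0.26, 0.27, 0.49, 0.44, 0.43, 0.28, 0.28, 0.26, 0.27, 0.27, 0.25, 0.0]
0.66 [0.3, 0.26, 0.27, 0.52, 0.51, 0.49, 0.45, 0.43, 0.28, 0.27, 0.26, 0.25, 0.0]
```

Run:
```python
from h import *
c=np.array([.4658,-.1148])
for n in("scene","top"):
    P=np.load(n+"P.npy").reshape(-1,3);d=P[:,:2]-c;r=np.hypot(*d.T)
    m=(P[:,2]>.12)&(P[:,0]>.3)&(r>.05)&(r<.3);Q=P[m];D=d[m]
    for a in np.arange(-90,91,15):
        t=np.radians(a);u=np.array([np.cos(t),np.sin(t)])
        print(n,a,(D@u).max().round(3), end=' | ')
    print()
    rr=np.hypot(*D.T);ang=np.degrees(np.arctan2(D[:,1],D[:,0]))
    for a in range(-180,180,15):
        k=(ang>=a)&(ang<a+15)
        if k.any(): print(a,rr[k].min().round(3),Q[k][rr[k].argmin()].round(3))
    # normals rectangle: for jaw dir theta, clearance in tool-x within |y|<0.10
    for a in range(0,180,15):
        t=np.radians(a);y=np.array([np.cos(t),np.sin(t)]);x=np.array([-y[1],y[0]])
        yy=D@y;xx=D@x
        k=abs(yy)<.105
        print('jaw',a,np.abs(xx[k]).min().round(3) if k.any() else None)
```

```text
scene -90 0.248 | scene -75 0.283 | scene -60 0.299 | scene -45 0.3 | scene -30 0.3 | scene -15 0.299 | scene 0 0.297 | scene 15 0.3 | scene 30 0.299 | scene 45 0.3 | scene 60 0.3 | scene 75 0.293 | scene 90 0.267 | 
-90 0.178 [ 0.512 -0.287  0.132]
-75 0.135 [ 0.533 -0.232  0.147]
-60 0.115 [ 0.546 -0.197  0.127]
-45 0.107 [ 0.558 -0.169  0.131]
-30 0.105 [ 0.56  -0.161  0.131]
-15 0.106 [ 0.569 -0.142  0.135]
0 0.114 [ 0.58  -0.113  0.14 ]
15 0.132 [ 0.593 -0.08   0.152]
30 0.17 [ 0.613 -0.029  0.121]
45 0.186 [0.561 0.045 0.127]
60 0.186 [0.555 0.048 0.134]
jaw 0 0.023
jaw 15 0.036
jaw 30 0.053
jaw 45 0.07
jaw 60 0.092
jaw 75 0.095
jaw 90 0.073
jaw 105 0.054
jaw 120 0.039
jaw 135 0.024
jaw 150 0.007
jaw 165 0.008
top -90 0.226 | top -75 0.269 | top -60 0.294 | top -45 0.299 | top -30 0.3 | top -15 0.293 | top 0 0.297 | top 15 0.3 | top 30 0.3 | top 45 0.3 | top 60 0.3 | top 75 0.293 | top 90 0.267 | 
-90 0.179 [ 0.512 -0.287  0.127]
-75 0.135 [ 0.533 -0.232  0.142]
-60 0.115 [ 0.544 -0.199  0.13 ]
-45 0.107 [ 0.558 -0.168  0.121]
-30 0.105 [ 0.563 -0.154  0.127]
-15 0.106 [ 0.569 -0.141  0.148]
0 0.114 [ 0.58  -0.113  0.148]
15 0.132 [ 0.594 -0.08   0.124]
30 0.169 [ 0.612 -0.03   0.132]
45 0.188 [0.561 0.047 0.121]
60 0.188 [0.552 0.052 0.12 ]
jaw 0 0.019
jaw 15 0.036
jaw 30 0.051
jaw 45 0.069
jaw 60 0.091
jaw 75 0.094
jaw 90 0.072
jaw 105 0.054
jaw 120 0.038
jaw 135 0.024
jaw 150 0.012
jaw 165 0.011
```

>>> servo_tool(steps=[[[-0.05,-0.055,0],[0,0,0]],[[-0.1,-0.11,0],[0,0,0]],[[-0.1,-0.11,0],[0,0,0]],[[-0.1,-0.11,0],[0,0,0]],[[-0.1,-0.11,0],[0,0,0]],[[-0.1,-0.11,0],[0,0,0]],[[-0.1,-0.11,0],[0,0,0]],[[-0.1,-0.11,0],[0,0,0]],[[-0.1,-0.11,0],[0,0,0]],[[-0.1,-0.11,0],[0,0,0]]], gripper=0, grip_force=20)

```text
t: 1.1
ee_pos: [0.3076, 0.2114, 0.4047]
tcp_rot: [0.138, 0.99, -0.0, -0.0]
force: [0.7, 0.5, -0.3]
finger_gap: 0.118
```

>>> servo_tool(steps=[[[-0.1,-0.11,0],[0,0,0]],[[-0.1,-0.11,0],[0,0,0]],[[-0.1,-0.11,0],[0,0,0]],[[-0.1,-0.11,0],[0,0,0]],[[-0.1,-0.11,0],[0,0,0]],[[-0.1,-0.11,0],[0,0,0]],[[-0.05,-0.06,0],[0,0,0]],[[-0.03,-0.03,0],[0,0,0]],[[0,0,0],[0,0,0]],[[0,0,0],[0,0,0]]])

```text
t: 2.1
ee_pos: [0.4193, -0.0133, 0.4046]
tcp_rot: [0.138, 0.99, 0.0, -0.0]
force: [-0.4, -0.2, -0.6]
finger_gap: 0.006
```

>>> servo_tool(steps=[[[-0.08,-0.09,0],[0,0,0]],[[-0.1,-0.12,0],[0,0,0]],[[-0.07,-0.08,0],[0,0,0]],[[-0.04,-0.05,0],[0,0,0]],[[0,0,0.1],[0,0,0]],[[0,0,0],[0,0,0]],[[0,0,0],[0,0,0]]])

```text
t: 2.8
ee_pos: [0.466, -0.1146, 0.3802]
tcp_rot: [0.137, 0.991, 0.0, -0.0]
force: [-0.3, -0.7, 0.6]
finger_gap: 0.006
```

Run:
```python
from h import *
for n in("scene","wrist"):
    s=cams.snapshot(n);cv2.imwrite(f"pics/{n}1.png",s["frame"][:,:,::-1])
st=ctrl.state();print({k:np.round(st[k],4) for k in("t","joints","ee_pos","force")})
```

```text
{'t': np.float64(2.9), 'joints': array([-4.8890e-01,  2.7920e-01,  1.5257e+00,  1.0000e-04,  1.3354e+00,
       -1.7839e+00]), 'ee_pos': array([ 0.4661, -0.1149,  0.3808]), 'force': array([-0.0745,  0.0084,  0.3646])}
```

View pics/scene1.png

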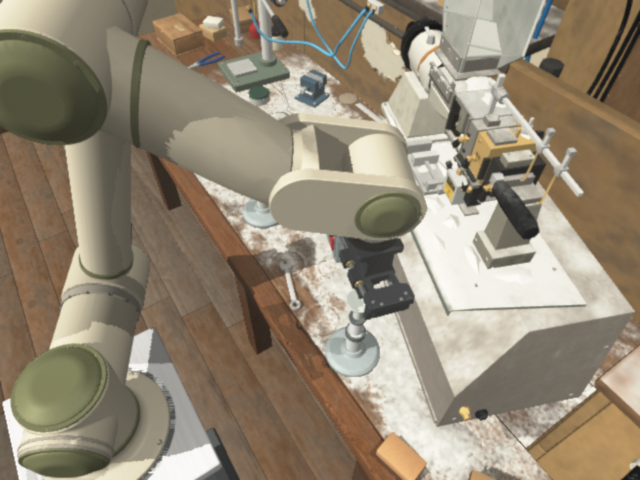

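View pics/wrist1.png

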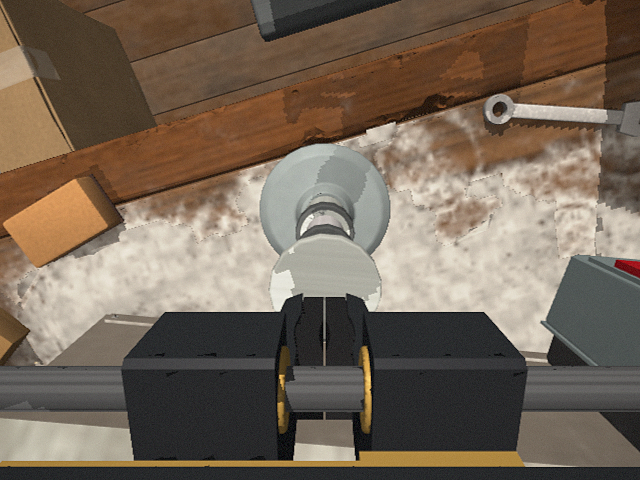

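The wrist view shows the disc centred at about (325,285), in line with the closed fingers at column 325. I'll descend now.

>>> servo_tool(steps=[[[0,0,0.02],[0,0,0]],[[0,0,0.02],[0,0,0]],[[0,0,0.02],[0,0,0]],[[0,0,0.02],[0,0,0]],[[0,0,0.02],[0,0,0]],[[0,0,0.02],[0,0,0]],[[0,0,0.02],[0,0,0]],[[0,0,0.02],[0,0,0]],[[0,0,0],[0,0,0]]])

```text
t: 3.8
ee_pos: [0.4662, -0.1156, 0.339]
tcp_rot: [0.138, 0.99, 0.0, -0.0]
force: [-0.4, -0.8, 0.4]
finger_gap: 0.006
```

Run:
```python
from h import *
s=cams.snapshot("scene");cv2.imwrite("pics/scene2.png",cv2.resize(s["frame"][220:400,250:470,::-1],None,fx=3,fy=3))
st=ctrl.state();print({k:np.round(st[k],4) for k in("t","ee_pos","force","wrist_torque")})
```

```text
{'t': np.float64(3.85), 'ee_pos': array([ 0.4662, -0.1156,  0.3394]), 'force': array([-0.3076, -0.24  ,  0.1165]), 'wrist_torque': array([-0.0205, -0.0084, -0.0357])}
```

View pics/scene2.png

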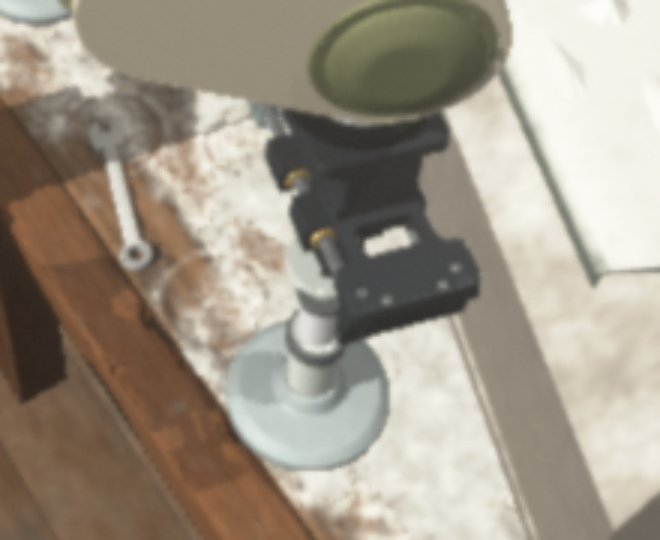

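Run:
```python
from h import *
for n in ("scene","wrist"):
    s=cams.snapshot(n);P=pts(s).reshape(-1,3);f=s["frame"].reshape(-1,3).astype(int)
    r=np.hypot(P[:,0]-.4658,P[:,1]+.1148);b=f.sum(1)
    m=(r<.027)&(P[:,2]>.05)&(P[:,2]<.23)
    h,e=np.histogram(P[m][:,2],np.arange(.05,.231,.005));print(n,[(round(x,3),int(y)) for x,y in zip(e,h) if y])
s2=cams.snapshot("wrist");cv2.imwrite("pics/wrist2.png",s2["frame"][:,:,::-1])
```

```text
scene [(np.float64(0.05), 22), (np.float64(0.055), 24), (np.float64(0.06), 17), (np.float64(0.065), 15), (np.float64(0.07), 4), (np.float64(0.075), 14), (np.float64(0.08), 24), (np.float64(0.085), 88), (np.float64(0.09), 48), (np.float64(0.095), 18), (np.float64(0.1), 17), (np.float64(0.105), 16), (np.float64(0.11), 18), (np.float64(0.115), 19), (np.float64(0.12), 14), (np.float64(0.125), 4), (np.float64(0.13), 8), (np.float64(0.135), 45), (np.float64(0.14), 34), (np.float64(0.165), 22), (np.float64(0.17), 167), (np.float64(0.175), 9), (np.float64(0.18), 10), (np.float64(0.185), 7), (np.float64(0.19), 3), (np.float64(0.195), 2), (np.float64(0.2), 2), (np.float64(0.205), 4), (np.float64(0.21), 1)]
wrist [(np.float64(0.05), 49), (np.float64(0.055), 35), (np.float64(0.06), 4), (np.float64(0.075), 29), (np.float64(0.08), 96), (np.float64(0.085), 196), (np.float64(0.09), 1117), (np.float64(0.095), 85), (np.float64(0.1), 93), (np.float64(0.105), 89), (np.float64(0.11), 96), (np.float64(0.115), 67), (np.float64(0.12), 3), (np.float64(0.13), 3), (np.float64(0.135), 94), (np.float64(0.14), 18), (np.float64(0.165), 73), (np.float64(0.17), 5411), (np.float64(0.175), 334), (np.float64(0.18), 444), (np.float64(0.185), 503), (np.float64(0.19), 553), (np.float64(0.195), 624), (np.float64(0.2), 529), (np.float64(0.205), 534), (np.float64(0.21), 590), (np.float64(0.215), 1195), (np.float64(0.22), 251), (np.float64(0.225), 109)]
```

View pics/wrist2.png

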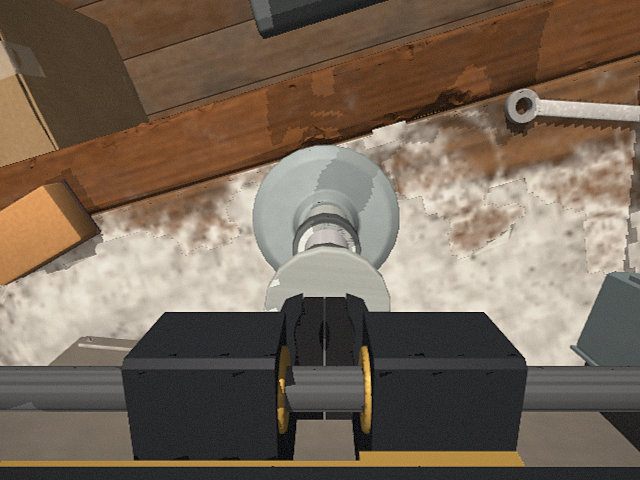

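The disc has sunk to about 0.172, while the middle collar is still up at about 0.143. The push is working with the inner tube going in first.

>>> servo_tool(steps=[[[0,0,0.015],[0,0,0]],[[0,0,0.015],[0,0,0]],[[0,0,0.015],[0,0,0]],[[0,0,0.015],[0,0,0]],[[0,0,0.015],[0,0,0]],[[0,0,0.015],[0,0,0]],[[0,0,0.015],[0,0,0]]])

```text
t: 4.7
ee_pos: [0.4663, -0.1156, 0.3136]
tcp_rot: [0.138, 0.99, -0.0, 0.0]
force: [0.2, 0.4, 8.2]
finger_gap: 0.006
```

```bash
cat > m.py <<'E'
from h import *
s=cams.snapshot("wrist");P=pts(s).reshape(-1,3)
r=np.hypot(P[:,0]-.4658,P[:,1]+.1148)
m=(r<.03)&(P[:,2]>.05)&(P[:,2]<.18)
h,e=np.histogram(P[m][:,2],np.arange(.05,.181,.004));print([(float(round(x,3)),int(y)) for x,y in zip(e,h) if y])
st=ctrl.state();print({k:np.round(st[k],4) for k in("t","ee_pos","force","wrist_torque")})
E
python3 m.py
```

```text
[(0.05, 68), (0.054, 48), (0.058, 44), (0.062, 4), (0.074, 1), (0.078, 88), (0.082, 108), (0.086, 204), (0.09, 1018), (0.094, 64), (0.098, 48), (0.102, 1), (0.142, 178), (0.146, 5417), (0.15, 285), (0.154, 338), (0.158, 401), (0.162, 412), (0.166, 489), (0.17, 493), (0.174, 412)]
{'t': np.float64(4.75), 'ee_pos': array([ 0.4663, -0.1157,  0.3132]), 'force': array([ 1.9438, -0.2082,  2.4757]), 'wrist_torque': array([-0.1212, -0.1737, -0.0038])}
```

The force reached about 8 N with the top at 0.147, so the inner tube is home and the middle one still stands out about 39 mm.

>>> servo_tool(steps=[[[0,0,0.015],[0,0,0]],[[0,0,0.015],[0,0,0]],[[0,0,0.015],[0,0,0]],[[0,0,0.015],[0,0,0]],[[0,0,0.015],[0,0,0]],[[0,0,0.015],[0,0,0]],[[0,0,0.015],[0,0,0]],[[0,0,0.015],[0,0,0]],[[0,0,0.015],[0,0,0]],[[0,0,0.01],[0,0,0]]])

```text
t: 5.75
ee_pos: [0.4663, -0.1156, 0.2774]
tcp_rot: [0.138, 0.99, -0.0, 0.0]
force: [-0.4, 0.3, 7.1]
finger_gap: 0.003
```

>>> servo_tool(steps=[[[0,0,0.006],[0,0,0]],[[0,0,0.004],[0,0,0]]])

```text
t: 5.95
ee_pos: [0.4663, -0.1156, 0.275]
tcp_rot: [0.138, 0.99, -0.0, 0.0]
force: [0.4, 0.5, 8.0]
finger_gap: 0.005
```

>>> servo_tool(steps=[[[0,0,0.004],[0,0,0]],[[0,0,0.002],[0,0,0]]])

```text
t: 6.15
ee_pos: [0.4663, -0.1156, 0.2742]
tcp_rot: [0.138, 0.99, -0.0, 0.001]
force: [-3.7, 1.2, 19.4]
finger_gap: 0.001
```

```bash
python3 m.py
```

```text
[(0.05, 96), (0.054, 116), (0.058, 79), (0.062, 63), (0.074, 3), (0.078, 120), (0.082, 126), (0.086, 36), (0.102, 117), (0.106, 5312), (0.11, 403), (0.114, 346), (0.118, 376), (0.122, 414), (0.126, 482), (0.13, 493), (0.134, 423), (0.138, 434), (0.142, 433), (0.146, 486), (0.15, 772), (0.154, 588), (0.158, 91), (0.162, 89), (0.166, 147), (0.17, 153), (0.174, 171)]
{'t': np.float64(6.2), 'ee_pos': array([ 0.4662, -0.1156,  0.2742]), 'force': array([-1.2231,  0.538 , 14.5466]), 'wrist_torque': array([ 0.1067,  0.2602, -0.003 ])}
```

The force has risen to 19 N with the top at 0.108, so both tubes are home. Next I retreat straight up.

>>> servo_tool(steps=[[[0,0,-0.02],[0,0,0]],[[0,0,-0.06],[0,0,0]],[[0,0,-0.1],[0,0,0]],[[0,0,-0.1],[0,0,0]],[[0,0,-0.1],[0,0,0]],[[0,0,-0.1],[0,0,0]],[[0,0,-0.03],[0,0,0]],[[0,0,0],[0,0,0]],[[0,0,0],[0,0,0]]])

```text
t: 7.1
ee_pos: [0.466, -0.1155, 0.3994]
tcp_rot: [0.138, 0.99, 0.0, -0.001]
force: [0.3, -0.5, 0.3]
finger_gap: 0.009
```

```bash
python3 m.py
python3 - <<'E'
from h import *
s=cams.snapshot("scene");cv2.imwrite("pics/scene3.png",s["frame"][:,:,::-1]);P=pts(s)
s=cams.snapshot("wrist");cv2.imwrite("pics/wrist3.png",s["frame"][:,:,::-1]);W=pts(s).reshape(-1,3)
k=(np.hypot(W[:,0]-.4658,W[:,1]+.1148)<.03)&(abs(W[:,2]-.108)<.006)
q=W[k];A=np.c_[q[:,:2],np.ones(len(q))];c=np.linalg.lstsq(A,q[:,2],rcond=None)[0];print("flat z",np.median(q[:,2]),"tilt",c[:2],len(q))
s=cams.snapshot("top");p=pts(s)[200:245,185:235].reshape(-1,3);q=p[(p[:,2]>.165)&(p[:,2]<.215)];print(len(q),q.mean(0).round(4) if len(q) else 0)
E
```

```text
[(0.05, 3), (0.102, 21), (0.106, 3746), (0.11, 265)]
{'t': np.float64(7.15), 'ee_pos': array([ 0.4661, -0.1155,  0.3993]), 'force': array([-0.4801, -0.682 ,  0.21  ]), 'wrist_torque': array([-0.0001, -0.035 ,  0.0196])}
flat z 0.10898241213164465 tilt [ 0.00429165 -0.00050968] 4038
527 [0.5036 0.3208 0.1989]
```

View pics/scene3.png

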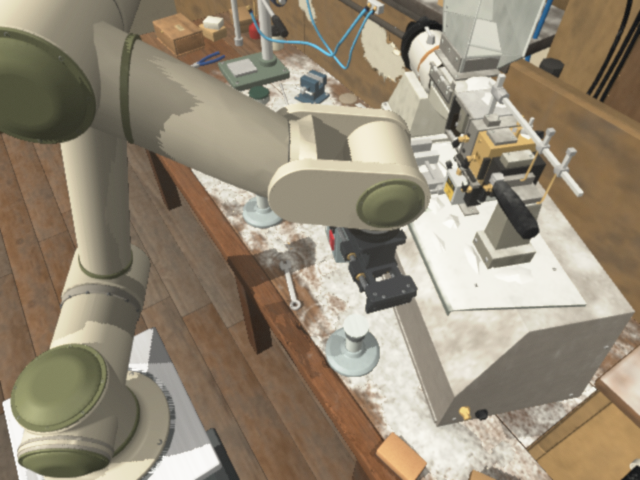

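The flat support is collapsed and upright, with its top at scene (357,327). The gripper is clear above it and the V support has not moved.

```bash
python3 -c "
from cell import ctrl
print(ctrl.finish_job())"
```

```text
the job is handed in; nothing more can be done
None
```

I pushed the flat-topped support straight down with the closed fingertips until both tubes were home, backed off, and handed the job in at about 7.3 s of the 29 s allowed. `finish_job` gives no verdict, so success rests on the checks below.

- **Order of tubes:** The inner tube went home first. At that point the top was at 0.147 m, the push force was about 8 N, and the middle tube still stood out about 39 mm. The middle tube then went home, and the force rose to 19 N as it seated.
- **Flat support at the end:** After retreating, its top measured 0.109 m above the bench (0.108 m is fully home), with a tilt of about 0.004 rad.
- **V-topped support:** The mean of its top's measured points was within about 0.3 mm of where it started.
- **Clearance:** The fingertips were about 0.12 m above the flat top, with no contact force. No check failed or disagreed.

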